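Clamp the probe case shut with its draw latch

ROBOT

A 6-joint arm with a two-finger parallel gripper is mounted at the origin on the work surface. World frame = base frame: x ahead of the robot, y to its left, z up, the work surface at z = 0. Lengths are in mm, angles in degrees, forces in N, time in s.
With the tool pointing down it reaches from about 300 to 950 mm from the base axis. Payload 3.1 kg.
Tool frame: the origin (TCP) lies at the very end of the fingers, on their centre line; the grasp point (between the pads) lies env.grip_point_offset behind it (env.grip_point_offset is the distance from the TCP to the grasp point, in mm); z points along the fingers, y is the line along which they close (so a half turn about z gives the same grasp; the last joint's range is limited). The gripper opens to 85 mm and grips with 20 to 120 N. Pads are 22 mm wide; open, the fingers measure 114 mm over their backs; the gripper's body (76 mm by 85 mm) begins 54 mm behind the grasp point. The pads swing forward as they close: fully open they stand 13 mm farther back than shut.
Start: joints at [71.408, 17.653, 93.61, -0, 68.738, -3.994], TCP at [157.558, 604.82, 231.272] pointing down, gripper open.
Joint ranges: [-175.34, 175.34], [-45.06, 112.39], [2.9, 150.54], [-68.45, 248.45], [3.09, 151.38], [-168.51, 168.51]. Speed limits (degrees/s): [159.86, 159.86, 180, 180, 180, 180].

INTERFACE

Orientations are given as a 3x3 rotation matrix whose columns are the frame's x, y, z axes.
In Python, from cell import env gives the robot as it stands.
- The arm moves only by the tool arm_command, never from a script. Its argument "motion" is a list of rows, each a list of 2 entries, a list of its own where there are three numbers: the shift along the world's x, y, z in m, then the turn, a rotation vector about the world's x, y, z in rad. In form: [[[x, y, z], [ax, ay, az]], ...]. A call has 1 to 5 rows; each row shifts and turns the commanded pose from where the row before left it; what a row does not reach is not made up. A row lasts 1/10 s, in which the tool goes at most 50 mm and 8.59 degrees, less where a joint would pass 70% of its speed; a pose out of reach is approached as far as the arm can. A call is refused whole if a number of a shift passes 0.05 or a number of a turn 0.15, either way. A call with a gripper value outside its range is refused whole. "fingers" is the opening in per cent of the stroke, from 0 (shut) to 100 (fully open), set as the call begins (left out, the last holds). The fingers move at their own pace and stop on an object; the grip force is fixed at half the most. Time passes only in rows, so rows that do not move let the fingers close. It gives the time, the measured TCP pose, the force, the opening and the grip force at its end, in the units of the state.
- env.get_obs(): the state, without advancing time (a new reading comes with each control period).
- env.capture(name): name is "scene" or "top" or "wrist"; returns a dict with "img" (480x640x3 uint8, red, green, blue), "intrinsics" (3x3 intrinsics, pixels), "T" (4x4, takes a point from camera to world coordinates). Camera axes: x right, y up, looking along -z (the intrinsics and any distortion apply to the point x, -y, -z); pixel columns grow to the right and rows downward; lengths in mm; the calibration is good to about 2 mm. A picture is of the moment at which its call begins. There is no depth.
- env.finish_job(): hands the job in; it is judged then, once.
The state is a dict: "time": time; "joint_pos": joint angles; "joint_velocities": joint speeds; "effort": joint torques, N m; "ee_pos": TCP position; "tool_rot": TCP orientation; "force": force on the tool from outside, world axes, zero at the start; "torque": the same for the moment, N m; "opening": finger opening in mm; "grip_force": force on a finger pad.
Only numpy, scipy, OpenCV 4.12 (cv2) and the standard library are available. Lean on these libraries where they do the work, as an engineer would, in place of code of your own. Each camera call takes 0.05 s, during which the arm holds its last target. There are 200 camera calls.

TASK

The larger dark grey metal case on the test bench stands with its lid shell sprung slightly ajar and its top latch open. Swing the latch's wire loop over the keeper on the lid shell so that it hooks behind it, then fold the lever back the other way until it snaps over centre and lies flat, so that the lid stays clamped shut by itself.

Things in the scene. Friction and masses are not known exactly. Their poses are not given: they have to be found in the camera images.
- case: The larger of two dark grey metal transport cases, fixed: 200 mm wide (y), 144 mm thick (x), 120 mm high, latch and parting line on top. Origin: centre of the underside, z up. +x points from the latch's lever side to the lid shell (x 24 to 72 mm). Lever pivot at x 0, y 0, z 130 mm. The smaller case (150 mm wide, 100 mm high) has its latch closed already and needs nothing.
- loop_bar (a point): Middle of the wire loop's 38 mm cross bar (5 mm thick, between two rods 34 mm apart). It swings at 57 mm radius about a pin on the lever, 18 mm from the lever pivot. It starts standing 70 to 80 mm above the case top, leaning back to the case's -x on a stop; pushed past upright towards +x it falls freely onto the lid behind the keeper, its centre then 8 mm above the case top.
- keeper (a point): Middle of the face behind which the bar hooks: a hooked steel post 26 mm wide, 20 mm high, on the lid shell's top. This face looks to the case's +x. The point lies 8 mm above the case top, at case x 37 mm with the lid shut, 43 mm with it ajar. x axis as the case's, tilted with the lid.
- lever (a joint): Angle of the steel latch lever (22 mm wide, 4 mm thick, 57 mm long from its pivot), rad. 0 = closed: flat on the case top, pointing to the case's -x. Grows as it rises and tips over to the lid; 1.57 upright, 2.1 stop. Starts at 1.85 to 2.05 (light friction); the loop clears the keeper only above 1.75. Loop hooked, closing takes about 5 N at 44 mm from the pivot; below about 0.3 it snaps to 0.
- lid (a joint): Angle of the lid shell about the hinge at the foot of the parting line, rad. 0 = shut on its seal, grows as it opens. The springy seal holds it about 0.05 ajar (6 mm at the top) unless the latch clamps it.
Mind the look-alikes: they are no part of the job. What is shaped like the case but orange or purple is not meant.

How it is judged (in metres and radians):
On the way:
1. the loop's bar is down on the lid shell behind the keeper, while the lever is still up (z of loop_bar in the frame of case below 0.137 m and x of loop_bar in the frame of case above 0.036 m and value of joint lever above 0.5 rad), for 0.1 s.
At the end, for the whole second after the job is handed in: The latch lever lies flat (within 0.12 rad of closed), the loop's bar is hooked behind the keeper (less than 17 mm above the case top), and the lid shell is shut (within 0.02 rad, about 2.5 mm at the top) and stays so by itself (value of joint lever below 0.12 rad and value of joint lid below 0.02 rad and z of loop_bar in the frame of case below 0.137 m and x of loop_bar in the frame of case above 0.036 m); the robot touches nothing.
It also fails if it takes over 48 s, if anything falls off the work surface, if the arm or the gripper's body presses on something with over 40 N, if the wrist force passes 120 N, or if a joint passes its speed limit or range.

## Working session

There is one attempt and no reset: what is moved stays moved. The work goes in short steps, Python scripts to look and compute and a tool call to move; the robot and the scene stay as the last step left them, time stands still between calls to the robot, and variables do not carry over. Pictures are saved under pics/ and viewed, at most 10 in all, crops included, and the job is handed in when it is done.

Besides the shell and the picture viewer there is one more tool, called after ">>>" in YAML: its name, and indented under it one key for each argument. arm_command: Moves the arm, as the interface text tells. Its arguments: {"type":"object","properties":{"motion":{"type":"array","items":{"type":"array"}},"fingers":{"type":"number"}},"required":["motion"]}

```bash
mkdir -p pics; python3 - <<'E'
from cell import env
import cv2,numpy as np
o=env.get_obs();print(o['time'],o['ee_pos'],o['tool_rot'],o['opening'],env.grip_point_offset)
for n in("scene","top","wrist"):
    c=env.capture(n);cv2.imwrite(f"pics/{n}0.png",c["img"][:,:,::-1]);np.savez(f"{n}0.npz",**c)
    print(n,c["intrinsics"].round(1).tolist(),c["T"].round(3).tolist(),[k for k in c])
E
```

```text
0.0 [157.29067296 604.02640439 230.02931347] [[-9.67712190e-01  2.52056623e-01 -7.58705643e-04]
 [ 2.52057698e-01  9.67709742e-01 -2.18456750e-03]
 [ 1.83572134e-04 -2.30527020e-03 -9.99997326e-01]] 85.55883084696192 18.700000000000003
scene [[498.7, 0.0, 319.3], [0.0, 498.7, 238.5], [0.0, 0.0, 1.0]] [[-1.0, 0.01, -0.015, 456.682], [-0.017, -0.842, 0.539, 616.752], [-0.007, 0.539, 0.842, 866.179], [0.0, 0.0, 0.0, 1.0]] ['img', 'intrinsics', 'T']
top [[571.5, 0.0, 307.4], [0.0, 571.5, 246.4], [0.0, 0.0, 1.0]] [[0.009, 0.988, -0.155, 300.249], [-1.0, 0.009, -0.005, 120.369], [-0.004, 0.155, 0.988, 1102.917], [0.0, 0.0, 0.0, 1.0]] ['img', 'intrinsics', 'T']
wrist [[410.0, 0.0, 320.1], [0.0, 410.0, 244.1], [0.0, 0.0, 1.0]] [[0.252, -0.933, -0.256, 92.151], [0.968, 0.243, 0.069, 622.079], [-0.002, -0.265, 0.964, 374.418], [0.0, 0.0, 0.0, 1.0]] ['img', 'intrinsics', 'T']
```

View pics/top0.png

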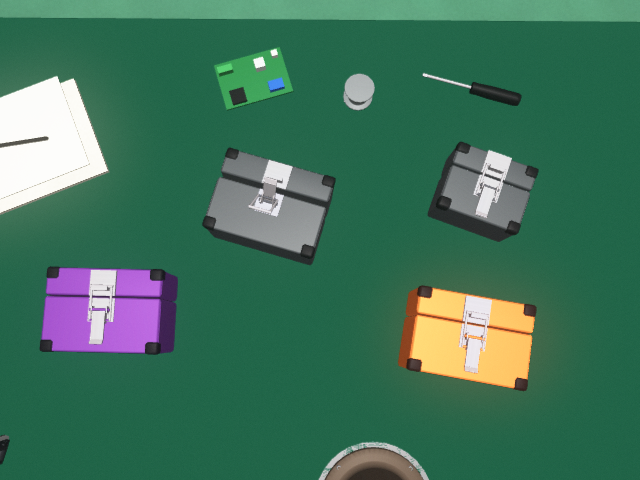

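View pics/scene0.png

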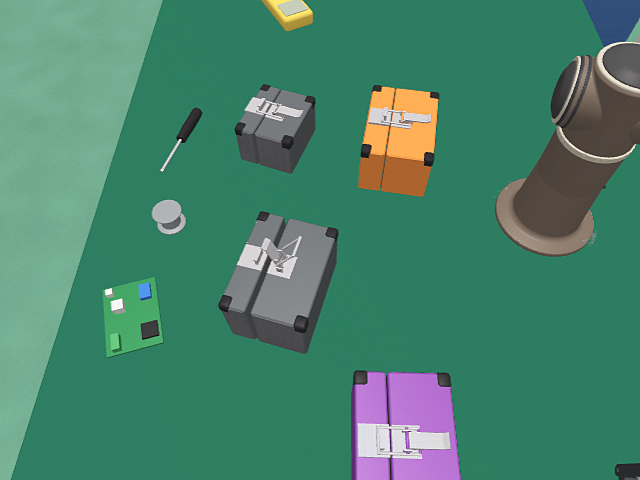

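The top view shows the big grey case with cap corners near (232,154), (329,181), (308,251) and (209,222), and the lid is the upper strip. The scene view shows the same case at (263,216), (332,233), (301,323) and (225,303), with its latch near (280,255).

```bash
cat > h.py <<'E'
import numpy as np,cv2
def load(n): return dict(np.load(n+".npz"))
def ray(c,p):
    K=c["intrinsics"];d=np.linalg.inv(K)@[p[0],p[1],1.];d=c["T"][:3,:3]@[d[0],-d[1],-d[2]]
    return c["T"][:3,3],d
def onz(c,p,z):
    o,d=ray(c,p);return o+d*(z-o[2])/d[2]
def tri(rs):
    A=0;b=0
    for o,d in rs:
        d=d/np.linalg.norm(d);P=np.eye(3)-np.outer(d,d);A=A+P;b=b+P@o
    return np.linalg.solve(A,b)
def proj(c,X):
    q=np.linalg.inv(c["T"])@np.r_[X,1];q=c["intrinsics"]@[q[0],-q[1],-q[2]];return q[:2]/q[2]
E
python3 - <<'E'
from h import *
t,s=load("top0"),load("scene0")
T=[(232,154),(329,181),(308,251),(209,222)]
S=[(225,303),(263,216),(332,233),(301,323)]
for p in T: print(onz(t,p,120).round(1))
for p in S: print('s',onz(s,p,120).round(1))
a=cv2.resize(t["img"][140:270,190:350],None,fx=4.5,fy=4.5,interpolation=3)
b=cv2.resize(s["img"][200:360,210:350],None,fx=4.5,fy=4.5,interpolation=3)[:585]
cv2.imwrite("pics/tc.png",a[:,:,::-1]);cv2.imwrite("pics/sc.png",b[:,:,::-1])
E
```

```text
[620.2 262.  120. ]
[571.9  88.5 120. ]
[446.2 124.5 120. ]
[496.1 298.6 120. ]
s [622.6 267.4 120. ]
s [573.6  92.2 120. ]
s [447.2 127.8 120. ]
s [496.4 300.9 120. ]
```

View pics/tc.png

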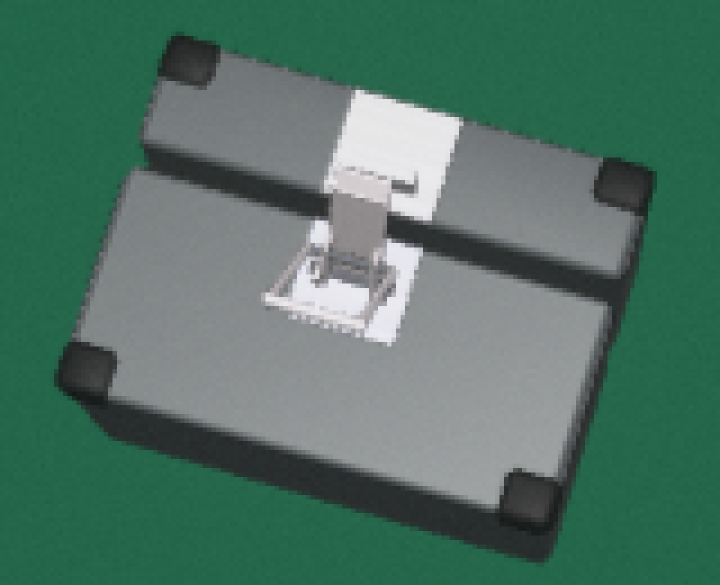

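View pics/sc.png

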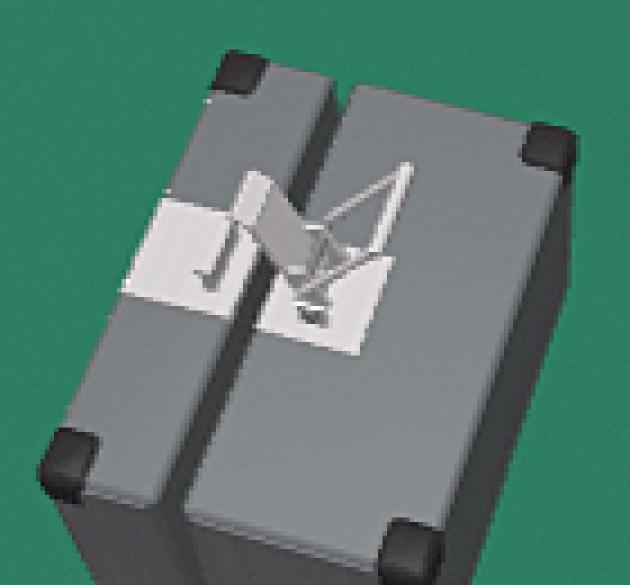

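```bash
cat >> h.py <<'E'
ex=np.array([.961,-.277,0]);ey=np.array([.277,.961,0]);O=np.array([531.4,196.1,0])
def case(X): v=X-O;return np.array([v@ex,v@ey,v[2]]).round(1)
def world(p): return (O+ex*p[0]+ey*p[1]+[0,0,p[2]]).round(1)
E
python3 - <<'E'
from h import *
t,s=load("top0"),load("scene0")
def T(x,y):return ray(t,(x/4.5+190,y/4.5+140))
def S(x,y):return ray(s,(x/4.5+210,y/4.5+200))
print('bar+y',case(tri([T(268,300),S(378,250)])),'bar-y',case(tri([T(362,325),S(408,165)])))
print('lever tip',case(tri([T(332,178),S(233,220)])),case(tri([T(390,195),S(262,178)])))
for p in[(-45,0,240),(-45,0,188),(10,0,188),(45,0,165)]:print(p,world(p))
E
```

```text
bar+y [-29.8  16.2 194.9] bar-y [-29.1 -19.3 196.5]
lever tip [ 26.2  10.4 178.4] [ 25.4 -11.8 174.4]
(-45, 0, 240) [488.2 208.6 240. ]
(-45, 0, 188) [488.2 208.6 188. ]
(10, 0, 188) [541.  193.3 188. ]
(45, 0, 165) [574.6 183.6 165. ]
```

>>> arm_command:
  motion:
    - [[0.04,-0.03,0.01],[0,0,0]]
    - [[0.04,-0.03,0.01],[0,0,0]]
    - [[0.04,-0.03,0.01],[0,0,0]]
    - [[0.04,-0.03,0.01],[0,0,0]]
    - [[0.04,-0.03,0.01],[0,0,0]]
  fingers: 0

```text
time: 0.65
ee_pos: [354.7, 456.3, 280.4]
tool_rot: [[-0.968, 0.252, -0.0], [0.252, 0.968, -0.0], [0.0, -0.0, -1.0]]
force: [0.0, 0.7, -0.3]
opening: 11.9
grip_force: 0.0
```

>>> arm_command:
  motion:
    - [[0.02,-0.041,-0.004],[0,0,0]]
    - [[0.02,-0.041,-0.004],[0,0,0]]
    - [[0.02,-0.041,-0.004],[0,0,0]]
    - [[0.02,-0.041,-0.004],[0,0,0]]
    - [[0.02,-0.041,-0.004],[0,0,0]]

```text
time: 1.15
ee_pos: [454.0, 250.9, 260.0]
tool_rot: [[-0.968, 0.252, -0.0], [0.252, 0.968, -0.0], [0.0, -0.0, -1.0]]
force: [0.8, 0.5, 0.7]
opening: 0.3
grip_force: 0.0
```

>>> arm_command:
  motion:
    - [[0.015,-0.035,-0.02],[0,0,0]]
    - [[0.004,-0.0035,0],[0,0,-0.025]]
    - [[0,0,-0.02],[0,0,0]]
    - [[0,0,-0.02],[0,0,0]]
    - [[0,0,-0.012],[0,0,0]]

```text
time: 1.65
ee_pos: [471.6, 214.4, 186.8]
tool_rot: [[-0.961, 0.276, -0.002], [0.276, 0.961, -0.0], [0.002, -0.001, -1.0]]
force: [0.4, -0.1, -0.8]
opening: 0.0
grip_force: 0.0
```

>>> arm_command:
  motion:
    - [[0.0096,-0.003,0.001],[0,0,0]]
    - [[0.0096,-0.003,0],[0,0,0]]
    - [[0.0096,-0.003,0],[0,0,0]]
    - [[0.0096,-0.003,0],[0,0,0]]
    - [[0.0096,-0.003,0],[0,0,0]]

```text
time: 2.15
ee_pos: [522.3, 199.1, 190.1]
tool_rot: [[-0.961, 0.276, 0.002], [0.276, 0.961, 0.0], [-0.001, 0.001, -1.0]]
force: [-0.4, -0.6, -0.3]
opening: 0.1
grip_force: 0.0
```

>>> arm_command:
  motion:
    - [[0.0096,-0.0028,0.001],[0,0,0]]
    - [[0.0077,-0.0022,0],[0,0,0]]
    - [[0.0048,-0.0014,0],[0,0,0]]
    - [[0,0,0],[0,0,0]]
    - [[0,0,0],[0,0,0]]

```text
time: 2.65
ee_pos: [542.5, 192.8, 190.1]
tool_rot: [[-0.961, 0.276, -0.001], [0.276, 0.961, -0.0], [0.001, -0.0, -1.0]]
force: [-0.2, -1.1, 0.8]
opening: -0.3
grip_force: 0.0
```

```bash
python3 - <<'E'
from cell import env
from h import *
o=env.get_obs();print(case(o['ee_pos']),o['force'])
c=env.capture("scene");np.savez("scene1.npz",**c)
cv2.imwrite("pics/s1.png",cv2.resize(c["img"][190:340,200:360],None,fx=3.5,fy=3.5)[:,:,::-1])
E
```

```text
[ 1.160e+01 -1.000e-01  1.901e+02] [-0.2363215  -1.11190605  0.76904618]
```

View pics/s1.png

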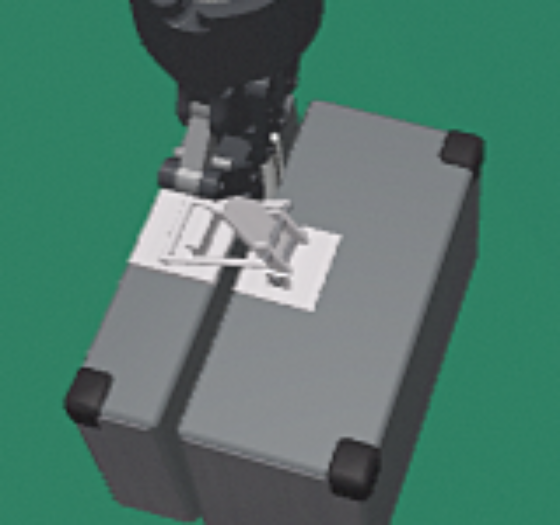

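The picture shows the loop bar lying on the lid plate behind the keeper (crop about (180,240)), with the lever still up. Next I move the fingers to the lid side of the lever.

>>> arm_command:
  motion:
    - [[0,0,0.015],[0,0,0]]
    - [[0.0173,-0.005,0],[0,0,0]]
    - [[0.0173,-0.005,0],[0,0,0]]
    - [[0,0,-0.02],[0,0,0]]
    - [[0,0,-0.02],[0,0,0]]

```text
time: 3.2
ee_pos: [579.1, 183.2, 167.4]
tool_rot: [[-0.961, 0.276, 0.004], [0.276, 0.961, 0.001], [-0.004, 0.002, -1.0]]
force: [-0.2, -0.8, 0.6]
opening: -0.4
grip_force: 0.0
```

>>> arm_command:
  motion:
    - [[-0.0096,0.0028,0.001],[0,0,0]]
    - [[-0.0077,0.0022,0.001],[0,0,0]]
    - [[-0.0077,0.0022,0.001],[0,0,0]]
    - [[-0.0058,0.0017,0.001],[0,0,0]]
    - [[0,0,0],[0,0,0]]

```text
time: 3.7
ee_pos: [546.0, 192.4, 170.6]
tool_rot: [[-0.961, 0.275, 0.001], [0.275, 0.961, 0.001], [-0.001, 0.001, -1.0]]
force: [0.6, 0.5, -0.6]
opening: -0.2
grip_force: 0.0
```

```bash
python3 - <<'E'
from cell import env
from h import *
o=env.get_obs();print(case(o['ee_pos']),o['force'])
c=env.capture("scene")
cv2.imwrite("pics/s2.png",cv2.resize(c["img"][190:340,200:360],None,fx=3.5,fy=3.5)[:,:,::-1])
E
```

```text
[ 15.    0.5 170.6] [ 0.61342448  0.51981155 -0.61874478]
```

View pics/s2.png

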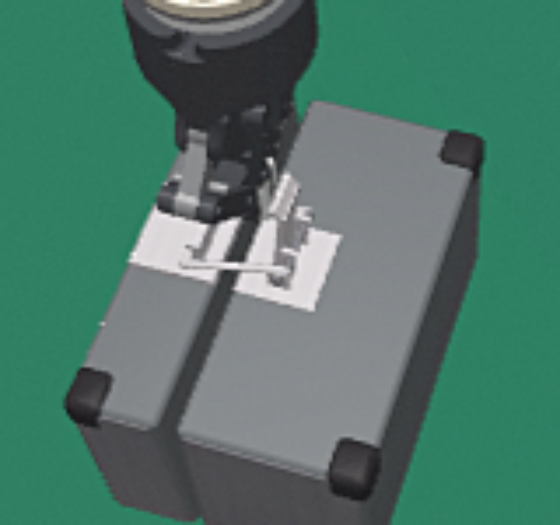

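The lever is now upright, with the rods running to the keeper and the bar hooked. Next I sweep the lever down along its arc.

>>> arm_command:
  motion:
    - [[-0.0062,0.0018,0.001],[0,0,0]]
    - [[-0.0062,0.0018,0.001],[0,0,0]]
    - [[-0.0053,0.0015,-0.001],[0,0,0]]
    - [[-0.0053,0.0015,-0.002],[0,0,0]]
    - [[-0.0048,0.0014,-0.003],[0,0,0]]

```text
time: 4.25
ee_pos: [519.2, 199.7, 165.6]
tool_rot: [[-0.961, 0.276, 0.002], [0.276, 0.961, -0.0], [-0.002, 0.0, -1.0]]
force: [2.6, -0.2, 1.7]
opening: 0.1
grip_force: 1.2
```

>>> arm_command:
  motion:
    - [[-0.0048,0.0014,-0.004],[0,0,0]]
    - [[-0.0034,0.001,-0.0045],[0,0,0]]
    - [[-0.0034,0.001,-0.0045],[0,0,0]]
    - [[-0.003,0.0009,-0.005],[0,0,0]]
    - [[-0.002,0.0006,-0.005],[0,0,0]]

```text
time: 4.75
ee_pos: [500.9, 204.7, 141.3]
tool_rot: [[-0.961, 0.276, -0.002], [0.276, 0.961, -0.0], [0.002, -0.001, -1.0]]
force: [-1.0, -0.1, -0.9]
opening: 0.2
grip_force: 0.0
```

```bash
python3 - <<'E'
from cell import env
from h import *
o=env.get_obs();print(case(o['ee_pos']),o['force'])
c=env.capture("scene")
cv2.imwrite("pics/s3.png",cv2.resize(c["img"][190:340,200:360],None,fx=3.5,fy=3.5)[:,:,::-1])
E
```

```text
[-31.7  -0.2 141.3] [-1.00677849 -0.14764524 -0.85348026]
```

View pics/s3.png

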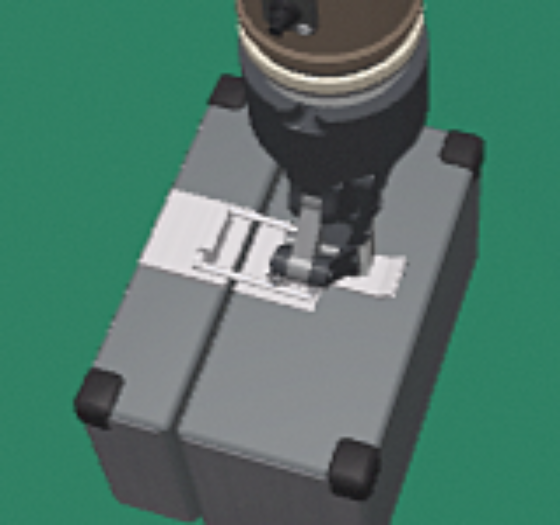

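The lid gap is closed and the lever looks flat, with its tip near crop (385,275). I press down lightly to be sure, then retreat and check.

>>> arm_command:
  motion:
    - [[-0.004,0.0012,-0.004],[0,0,0]]
    - [[0,0,-0.003],[0,0,0]]
    - [[0,0,-0.002],[0,0,0]]
    - [[0,0,-0.001],[0,0,0]]
    - [[0,0,0],[0,0,0]]

```text
time: 5.3
ee_pos: [497.5, 205.9, 133.8]
tool_rot: [[-0.961, 0.276, -0.002], [0.276, 0.961, -0.0], [0.002, -0.001, -1.0]]
force: [-5.5, -0.3, 9.7]
opening: 0.4
grip_force: 5.0
```

>>> arm_command:
  motion:
    - [[0,0,0.02],[0,0,0]]
    - [[0,0,0.04],[0,0,0]]
    - [[-0.03,0,0.04],[0,0,0]]
    - [[-0.045,0,0.02],[0,0,0]]
    - [[-0.045,0,0],[0,0,0]]

```text
time: 5.8
ee_pos: [380.0, 206.9, 256.4]
tool_rot: [[-0.961, 0.277, 0.008], [0.277, 0.961, 0.004], [-0.007, 0.006, -1.0]]
force: [0.3, 0.7, 0.8]
opening: -0.1
grip_force: 0.0
```

```bash
python3 - <<'E'
from cell import env
from h import *
c=env.capture("scene")
cv2.imwrite("pics/s4.png",cv2.resize(c["img"][190:340,200:360],None,fx=4,fy=4)[:,:,::-1])
E
```

```text
(no output)
```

View pics/s4.png

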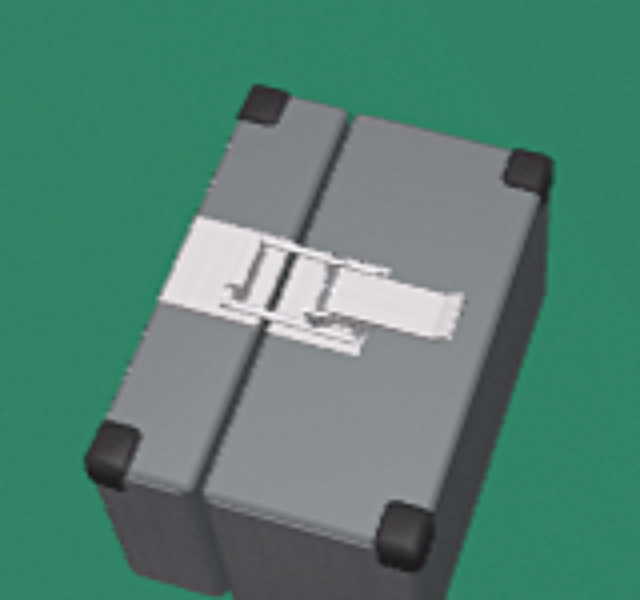

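The lever lies flat with its tip at crop (455,315). The bar is behind the keeper near (240,270), the lid is shut, and the arm is clear of everything.

```bash
python3 -c "
from cell import env
print(env.finish_job())"
```

```text
the job is handed in; nothing more can be done
None
```

The job is handed in: in the last picture the loop is hooked behind the keeper, the lever lies flat, the lid is shut and the arm is clear, but the judge returned no verdict.

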